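# Close the drilling template over a blank

## Robot

A 6-joint arm with a two-finger parallel gripper is mounted at the origin on the work surface; the furniture and walls round the work are solid. World frame = base frame: x ahead of the robot, y to its left, z up, the work surface at z = 0. Lengths are in m, angles in rad, forces in N, time in s.
With the tool pointing down it reaches from about 0.3 to 0.875 m from the base axis. Payload 6.4 kg.
Tool frame: the origin (TCP) lies midway between the tips of the shut fingers; the grasp point (between the pads) lies 19 mm behind it (ctrl.pinch_z is the distance from the TCP to the grasp point, in m); z points along the fingers, y is the line along which they close (so a half turn about z gives the same grasp; the last joint's range is limited). The gripper opens to 85 mm and grips with 20 to 120 N. Pads are 22 mm wide; open, the fingers measure 114 mm over their backs; the gripper's body (76 mm by 85 mm) begins 54 mm behind the grasp point. The pads swing forward as they close: fully open they stand 13 mm farther back than shut.
Start: joints at [-0.206, 0.181, 1.607, -0, 1.354, -0.206], TCP at [0.575, 0, 0.231] pointing down, gripper open.
Joint ranges: [-2.99, 2.99], [-0.89, 2.07], [0.3, 2.58], [-1.14, 4.28], [0, 2.63], [-3.12, 3.12]. Speed limits (rad/s): [2.57, 2.57, 3.01, 3.14, 3.14, 3.14].

## Interface

Orientations are given as a unit quaternion [w, x, y, z].
In Python, from bench import ctrl gives the robot as it stands.
- The arm moves only by the tool apply_moves, never from a script. Its argument "moves" is a list of rows, each an object with "jaw": the opening, from 0 (shut) to 1 (fully open); "offset": the shift along the tool's x, y, z in mm, a list of three; "rot": the turn, a rotation vector about the tool's x, y, z in degrees, a list of three. In form: [{"jaw": jaw, "offset": [dx, dy, dz], "rot": [ax, ay, az]}, ...]. A call has exactly 5 rows; each row shifts and turns the commanded pose from where the row before left it, along the tool's axes as they then stand; what a row does not reach is not made up. A row lasts 1/8 s, in which the tool goes at most 62.5 mm and 10.7 degrees, less where a joint would pass 70% of its speed; a pose out of reach is approached as far as the arm can. A call is refused whole if a number of a shift passes 62.5 or a number of a turn 10.7, either way. A call with a gripper value outside its range is refused whole. The fingers move at their own pace and stop on an object; the grip force is fixed at half the most. Time passes only in rows, so rows that do not move let the fingers close, or fill a call up. It gives the time, the measured TCP pose, the force, the opening and the grip force at its end, in the units of the state.
- ctrl.get_obs(): the state, without advancing time (a new reading comes with each control period).
- ctrl.camera(name): name is "scene" or "side" or "wrist"; returns (picture, depth): 384x512x3 uint8, red, green, blue; 384x512 float32, m along the optical axis (not along the pixel's ray), 0 where there is no reading.
- ctrl.camera_params(name): a dict with "K" (3x3 intrinsics, pixels), "cam_to_world" (4x4, takes a point from camera to world coordinates); the wrist camera has in their place "mount" (4x4, takes a point from camera to tool coordinates, whose origin is the TCP and whose axes are the flange's). Camera axes: x right, y down, z forward; pixel columns grow to the right and rows downward; lengths in m; the calibration is good to about 2 mm. A picture is of the moment at which its call begins: read the wrist's pose just before it. camera_params takes no time and is no camera call.
- ctrl.hand_in(): hands the job in; it is judged then, once.
Trained networks look in the newest picture that a camera, given by its name, has taken for a name from the list of things; names that differ only in an ending like _2 or _b are one class to them, and where a whole thing is asked for, a point or a joint stands for the part that bears it (a point fixed in the world has none). Each returns a list of dicts, best first, with "score" (0 to 1); they miss things now and then, are a little off and sometimes report something else, mostly with a low value. They report only what shows in the picture. A call takes as long as a camera call.
- ctrl.outline_of(camera, target): "region" (384x512 bool, what is visible of it) and "position" ([column, row] in pixels, amid what is visible of it).
The state is a dict: "time_s": time; "q": joint angles; "dq": joint speeds; "joint_efforts": joint torques, N m; "eef_pos": TCP position; "eef_rot": TCP orientation; "wrist_force": force on the tool from outside, world axes, zero at the start; "torque": the same for the moment, N m; "opening": opening from 0.0 (shut) to 1.0 (fully open); "grasp_force": force on a finger pad.
Only numpy, scipy, OpenCV 4.12 (cv2) and the standard library are available. Lean on these libraries where they do the work, as an engineer would, in place of code of your own. Each camera call takes 0.05 s, during which the arm holds its last target. There are 200 camera calls.

## Task

On the drilling jig, first push the copper blank along its channel until it is fully home against the end stop; then flip the hinged template leaf over its spine so that it lies flat over the blank on the other side. Do it with pushes of the fingertips: do not lift the blank off the bed, do not pinch the leaf between the fingers, and do not fling the leaf over. Leave the bearing, the brass bush and the nut where they are.

Things in the scene. Friction and masses are not known exactly. Their poses are not given: they have to be found in the camera images.
- jig: Grey drilling jig fixed to the table; place and yaw vary. Origin on the table under the middle of its spine; x along the spine (away from the robot at yaw 0), y across it to the side where the leaf is parked, z up. Numbers below are mm in this frame. Bed: solid block 30 high, x -100 to 50, y -105 to 40. Beyond y 40 only the table is under the parked leaf. A pad (top z 56, y 26 to 38) carries it.
- hinge (a point): Middle of the hinge axis on the spine, 60 mm above the table; axes as the jig's; the leaf turns about x. The hinge is stiff (friction 0.13 N m, leaf 0.14 kg): the leaf stays at any angle where it is left, and 2 to 3 N at the tab turns it.
- leaf (a joint): Angle of the template leaf, rad: 0 = level on the parked side (+y of the jig), 1.57 = upright, 3.14 = flat over the channel (-y side); hard stops at both ends; starts at 0 to 0.5. Rigid plate 8 mm thick, mid-plane through the hinge axis, 90 mm along the spine, from 12 to 105 mm out from the axis. Parked level, its underside is 56 mm above the table.
- leaf_tab (a point): Point on the leaf's mid-plane in its yellow tab, 120 mm from the hinge axis. The tab, 40 mm along the spine, stands in the middle of the free edge and ends 130 mm from the axis. y points from hinge to free edge, z out of the aluminium face (up when parked); the other face is blue, uppermost once flipped.
- blank: Loose copper-coloured block, 80 (x) x 50 (y) x 20 mm, 0.15 to 0.31 kg, on the bed with its front part between the rails. Origin at the centre of its underside, x along the channel to the end stop. Starts 28 to 50 mm short of the stop; when home its back end still stands 10 mm out of the rails, so it can be pushed from behind.
- nest_home (a point): Fixed point on the bed at (-5, -65, 30) of the jig, where the blank's origin is when it touches the end stop; axes as the jig's. The blank's channel runs along x, 54 wide (y -38 to -92), between two dark rails 10 wide, x -35 to 35, tops at z 56. A dark end stop, top z 56, closes it at x 35. It is open to -x, where the bed runs on to x -100.
- bearing: Bystander: loose steel ball bearing, 42 mm across, 12 high, lying on the table. Origin at the centre of its underside.
- brass_bush: Bystander: loose flanged brass bush, 32 mm across, 29 high, standing on the table. Origin at the centre of its underside.
- nut: Bystander: loose hexagon nut, 27 x 23 x 13 mm, lying on the table. Origin at the centre of its underside.

How it is judged:
On the way, in this order (a step that is already met when the one before it is completed fails the run):
1. the blank is home against the end stop (within 4 mm) while the leaf is still on the parked side (x of blank in the frame of nest_home between -0.004 and 0.004 m and y of blank in the frame of nest_home between -0.006 and 0.006 m and z of blank in the frame of nest_home between -0.004 and 0.004 m and value of joint leaf below 0.9 rad), for 0.2 s.
2. the leaf lies flat over the blank (x of blank in the frame of nest_home between -0.004 and 0.004 m and y of blank in the frame of nest_home between -0.006 and 0.006 m and z of blank in the frame of nest_home between -0.004 and 0.004 m and value of joint leaf above 3.08 rad), for 0.2 s.
At the end, for the whole second after the job is handed in: The leaf lies flat on the channel side (joint above 3.08 rad) and at rest; the blank lies on the bed within 4 mm of its home at the end stop, at rest; bearing, bush and nut within 20 mm of where they were (all of step 2 and velocity of joint leaf between -0.05 and 0.05 rad/s and linear speed of blank below 0.01 m/s and distance of each of bearing, brass_bush, nut from where it was at the start of the episode below 0.02 m); the robot touches nothing.
It fails at once if the blank is lifted more than 8 mm off the bed or tipped up (z of blank in the frame of nest_home above 0.008 m or angle between blank's own z axis and vertical above 0.25 rad).
It fails at once if the leaf is pinched: the fingers press on both of its faces at once ((contact force between the fingers and leaf_c2 above 1.5 N or contact force between the fingers and leaf_c3 above 1.5 N) and (contact force between the fingers and leaf_c4 above 1.5 N or contact force between the fingers and leaf_c5 above 1.5 N)).
It fails at once if the leaf is flung over (faster than 6 rad/s) (velocity of joint leaf above 6 rad/s).
It fails at once if the bearing, the brass bush or the nut is moved more than 20 mm (distance of any of bearing, brass_bush, nut from where it was at the start of the episode above 0.02 m).
It also fails if it takes over 54 s, if anything falls off the work surface, if the arm or the gripper's body presses on something with over 40 N, if the wrist force passes 120 N, or if a joint passes its speed limit or range.

## Working session

There is one attempt and no reset: what is moved stays moved. The work goes in short steps, Python scripts to look and compute and a tool call to move; the robot and the scene stay as the last step left them, time stands still between calls to the robot, and variables do not carry over. Pictures are saved under pics/ and viewed, at most 10 in all, crops included, and the job is handed in when it is done.

Besides the shell and the picture viewer there is one more tool, called after "Call:" as name(argument=value, ...), one argument or row to a line, values as JSON. apply_moves: Moves the arm, as the interface text tells. Its arguments: {"type":"object","properties":{"moves":{"type":"array"}},"required":["moves"]}

```bash
ls; mkdir -p pics; cat > h.py <<'E'
import numpy as np, cv2
from bench import ctrl
def cloud(name):
    o=ctrl.get_obs(); im,d=ctrl.camera(name); p=ctrl.camera_params(name); K=p["K"]
    v,u=np.indices(d.shape); P=np.stack([(u-K[0][2])*d/K[0][0],(v-K[1][2])*d/K[1][1],d],-1)
    T=np.array(p["cam_to_world"])
    return im,d,P@T[:3,:3].T+T[:3,3]
def pts(name,target,W,d):
    r=ctrl.outline_of(name,target)
    if not r: return None,None,None
    m=r[0]["region"]&(d>0); return r[0]["score"],r[0]["position"],W[m]
E
python3 - <<'E'
from h import *
ims=[]
for c in("scene","side"):
    im,d,W=cloud(c); ims.append(im); np.savez(f"{c}.npz",im=im,d=d,W=W)
    for t in("jig","leaf","leaf_tab","blank","bearing","brass_bush","nut"):
        s,p,w=pts(c,t,W,d)
        if s is None: print(c,t,None); continue
        print(c,t,round(s,2),p,len(w),np.median(w,0).round(3),np.percentile(w,[3,97],axis=0).round(3).tolist())
cv2.imwrite("pics/a.png",cv2.cvtColor(cv2.resize(np.vstack(ims),None,fx=.78,fy=.78),cv2.COLOR_RGB2BGR))
cv2.imwrite("pics/s.png",cv2.cvtColor(ims[0],cv2.COLOR_RGB2BGR));cv2.imwrite("pics/d.png",cv2.cvtColor(ims[1],cv2.COLOR_RGB2BGR))
print(ctrl.get_obs())
E
```

```text
pics
scene jig 0.56 [236.9, 177.6] 5161 [0.6   0.101 0.045] [[0.516, 0.002, 0.002], [0.658, 0.2, 0.097]]
scene leaf 0.57 [233.5, 144.7] 1543 [0.614 0.156 0.082] [[0.575, 0.104, 0.063], [0.658, 0.211, 0.102]]
scene leaf_tab 0.65 [231.5, 142.2] 1533 [0.614 0.156 0.081] [[0.575, 0.104, 0.063], [0.658, 0.21, 0.101]]
scene blank 0.69 [238.1, 191.7] 826 [0.567 0.039 0.049] [[0.536, 0.018, 0.032], [0.613, 0.068, 0.052]]
scene bearing 0.72 [166.9, 177.1] 235 [0.48  0.203 0.01 ] [[0.461, 0.188, 0.0], [0.498, 0.225, 0.013]]
scene brass_bush 0.52 [267.7, 229.5] 224 [ 0.578 -0.068  0.027] [[0.566, -0.079, 0.003], [0.593, -0.051, 0.031]]
scene nut 0.66 [239.5, 191.4] 767 [0.566 0.038 0.049] [[0.536, 0.018, 0.033], [0.612, 0.065, 0.052]]
side jig 0.97 [243.3, 229.0] 3969 [0.591 0.134 0.035] [[0.516, 0.014, 0.004], [0.658, 0.218, 0.104]]
side leaf 0.78 [222.9, 222.7] 1114 [0.615 0.175 0.089] [[0.574, 0.109, 0.062], [0.658, 0.228, 0.107]]
side leaf_tab 0.96 [224.7, 223.7] 1080 [0.614 0.176 0.09 ] [[0.574, 0.109, 0.064], [0.658, 0.228, 0.107]]
side blank 0.62 [270.3, 205.5] 694 [0.568 0.049 0.05 ] [[
[... 286 characters left out ...]
array([-2.06308901e-01,  1.80747723e-01,  1.60696699e+00,  7.90137453e-08,
        1.35382218e+00, -2.06284572e-01]), 'dq': array([-6.81559047e-04, -1.08149784e-03,  4.05569594e-06, -1.14126146e-03,
        6.50454808e-04, -2.00469715e-03]), 'joint_efforts': array([ 1.26383264e-03, -4.44799483e+01, -3.51664174e+01, -2.92110008e-04,
        6.44293868e-04,  4.50701236e-06]), 'eef_pos': array([5.75027877e-01, 6.57779768e-06, 2.31333857e-01]), 'eef_rot': array([2.33130959e-05, 7.07115389e-01, 7.07098173e-01, 1.52901785e-05]), 'wrist_force': array([ 0.72510502, -0.20621933,  0.56909846]), 'torque': array([ 0.03699872,  0.03458227, -0.01696841]), 'grasp_force': 0.0, 'opening': 0.9984376507690211}
```

View pics/a.png

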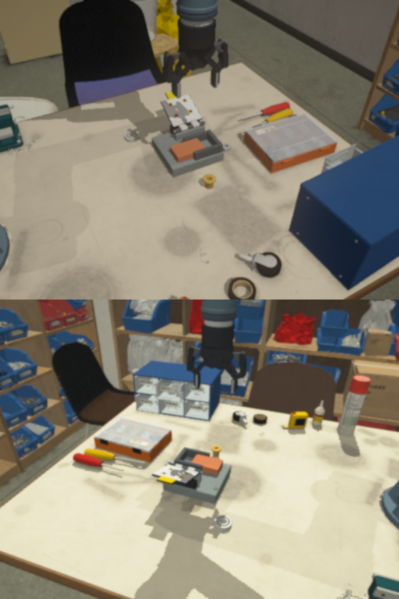

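```bash
python3 - <<'E'
from h import *
ims=[]
for c in("scene","side"):
    z=np.load(f"{c}.npz"); im,d,W=z["im"],z["d"],z["W"]
    print(c)
    def rect(m,n):
        q=W[m][:,:2].astype(np.float32)
        r=cv2.minAreaRect(q*1000); print(n,len(q),np.round(r[0]),np.round(r[1]),round(r[2],1))
    x,y,h=W[...,0],W[...,1],W[...,2]
    box=(x>.48)&(x<.7)&(y>-.03)&(y<.25)
    hsv=cv2.cvtColor(im,cv2.COLOR_RGB2HSV)
    cop=box&(hsv[...,1]>100)&((hsv[...,0]<15))&(h>.03)
    rect(cop&(h>.046)&(h<.054),"blank top"); print(np.median(h[cop&(h>.045)]))
    rect(box&(h>.02)&(h<.066)&(y<.15),"jig")
    rect(box&(h>.025)&(h<.036),"bedtop")
    L=box&(h>.068)&(y>.115)&(y<.235)
    P=W[L]; c0=np.median(P,0); P=P[np.linalg.norm(P-c0,axis=1)<.09]; u,s,vt=np.linalg.svd(P-P.mean(0),full_matrices=False); n=vt[2]*np.sign(vt[2][2]); print("leaf n",n.round(3),P.mean(0).round(3),"ang",np.arctan2(np.hypot(n[0],n[1]),n[2]).round(3),"dir",np.degrees(np.arctan2(n[0],-n[1])).round(1),s[2]/len(P)**.5, len(P)); rect(L,"leaf")
    for t,b in(("nut",0),):
        for r in ctrl.outline_of(c,t) if 0 else []: pass
    r0,r1,c0,c1=((110,260,150,320) if c=="scene" else (170,310,150,330)); print(im.shape)
    ims.append(cv2.resize(im[r0:r1,c0:c1],(600,int(600*(r1-r0)/(c1-c0))),interpolation=cv2.INTER_CUBIC)[:,:])
v=np.vstack([cv2.resize(i,(400,int(i.shape[0]*400/600))) for i in ims]);cv2.imwrite("pics/b.png",v[...,::-1]);print(v.shape)
E
```

```text
scene
blank top 638 [576.  44.] [59. 80.] 87.4
0.04939277761626221
jig 3785 [590.  75.] [149. 151.] 88.4
bedtop 1411 [590.  75.] [148. 151.] 88.2
leaf n [-0.013 -0.341  0.94 ] [0.615 0.164 0.084] ang 0.348 dir -2.2 0.001651075551763749 1391
leaf 1391 [619. 172.] [112.  92.] 88.5
(384, 512, 3)
side
blank top 507 [577.  42.] [57. 83.] 88.5
0.050060721473821124
jig 2868 [589.  78.] [146. 149.] 88.6
bedtop 1248 [583.  78.] [146. 136.] 88.6
leaf n [-0.017 -0.326  0.945] [0.614 0.179 0.09 ] ang 0.332 dir -3.0 0.0016374432498969286 1003
leaf 1003 [617. 175.] [111.  89.] 87.9
(384, 512, 3)
(662, 400, 3)
```

View pics/b.png

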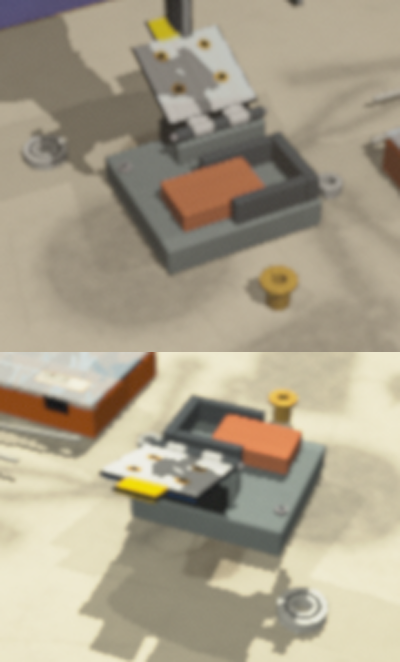

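The scene picture shows the leaf tilted up about 0.34 rad around (230,143), the copper blank at (238,192) about 33 mm short of the stop, the bearing at (167,177), the bush at (268,230), and the nut just behind the jig's far side. The jig's yaw is about -1.7° and its origin about (0.616, 0.108). I'll push the blank first.

Call:
apply_moves(
  moves=[
    {"jaw":0,"offset":[9,-16,20],"rot":[0,0,1.7]},
    {"jaw":0,"offset":[9,-16,25],"rot":[0,0,0]},
    {"jaw":0,"offset":[9,-16,25],"rot":[0,0,0]},
    {"jaw":0,"offset":[9,-16,25],"rot":[0,0,0]},
    {"jaw":0,"offset":[9,-14,25],"rot":[0,0,0]},
  ],
)

```text
time_s: 1.42
eef_pos: [0.4976, 0.0471, 0.1107]
eef_rot: [0.0, 0.718, 0.697, 0.0]
wrist_force: [0.2, 0.4, 0.4]
opening: -0.0
grasp_force: 0.0
```

Call:
apply_moves(
  moves=[
    {"jaw":0,"offset":[0,0,25],"rot":[0,0,0]},
    {"jaw":0,"offset":[0,0,25],"rot":[0,0,0]},
    {"jaw":0,"offset":[0,0,18],"rot":[0,0,0]},
    {"jaw":0,"offset":[0,0,4],"rot":[0,0,0]},
    {"jaw":0,"offset":[0,0,0],"rot":[0,0,0]},
  ],
)

```text
time_s: 2.05
eef_pos: [0.4983, 0.0468, 0.0396]
eef_rot: [0.0, 0.718, 0.697, 0.0]
wrist_force: [0.0, 0.7, -0.5]
opening: 0.002
grasp_force: 0.0
```

Call:
apply_moves(
  moves=[
    {"jaw":0,"offset":[0,10,0],"rot":[0,0,0]},
    {"jaw":0,"offset":[0,10,0],"rot":[0,0,0]},
    {"jaw":0,"offset":[0,10,0],"rot":[0,0,0]},
    {"jaw":0,"offset":[0,8,0],"rot":[0,0,0]},
    {"jaw":0,"offset":[0,6,0],"rot":[0,0,0]},
  ],
)

```text
time_s: 2.68
eef_pos: [0.5416, 0.0457, 0.0397]
eef_rot: [-0.001, 0.717, 0.697, -0.001]
wrist_force: [-8.6, 1.0, 10.7]
opening: -0.0
grasp_force: 6.2
```

Call:
apply_moves(
  moves=[
    {"jaw":0,"offset":[0,2,0],"rot":[0,0,0]},
    {"jaw":0,"offset":[0,2,0],"rot":[0,0,0]},
    {"jaw":0,"offset":[0,2,0],"rot":[0,0,0]},
    {"jaw":0,"offset":[0,0,0],"rot":[0,0,0]},
    {"jaw":0,"offset":[0,0,0],"rot":[0,0,0]},
  ],
)

```text
time_s: 3.3
eef_pos: [0.5477, 0.0455, 0.0398]
eef_rot: [-0.001, 0.717, 0.697, -0.001]
wrist_force: [-6.5, 0.7, 8.3]
opening: 0.003
grasp_force: 4.8
```

Call:
apply_moves(
  moves=[
    {"jaw":0,"offset":[0,2,0],"rot":[0,0,0]},
    {"jaw":0,"offset":[0,2,0],"rot":[0,0,0]},
    {"jaw":0,"offset":[0,1,0],"rot":[0,0,0]},
    {"jaw":0,"offset":[0,0,0],"rot":[0,0,0]},
    {"jaw":0,"offset":[0,0,0],"rot":[0,0,0]},
  ],
)

```text
time_s: 3.92
eef_pos: [0.5525, 0.0454, 0.0398]
eef_rot: [-0.001, 0.717, 0.697, -0.001]
wrist_force: [-7.5, 0.3, 8.7]
opening: 0.002
grasp_force: 5.2
```

```bash
cat > bl.py <<'E'
from h import *
for c in("scene","side"):
    im,d,W=cloud(c)
    x,y,h=W[...,0],W[...,1],W[...,2]
    hsv=cv2.cvtColor(im,cv2.COLOR_RGB2HSV)
    m=(x>.48)&(x<.7)&(y>-.03)&(y<.12)&(hsv[...,1]>100)&(hsv[...,0]<15)&(h>.046)&(h<.056)
    q=W[m][:,:2].astype(np.float32)*1000
    r=cv2.minAreaRect(q); print(c,len(q),np.round(r[0]),np.round(r[1]),round(r[2],1),"x",np.percentile(q[:,0],[1,99]).round(),"z",np.median(h[m]).round(4))
    cv2.imwrite(f"pics/bl_{c}.png",cv2.resize(im[120:300,150:330],(540,540))[...,::-1])
E
python3 bl.py
```

```text
scene 558 [608.  42.] [88. 60.] 1.9 x [565. 649.] z 0.0493
side 456 [606.  43.] [58. 85.] 88.8 x [565. 644.] z 0.0501
```

View pics/bl_scene.png

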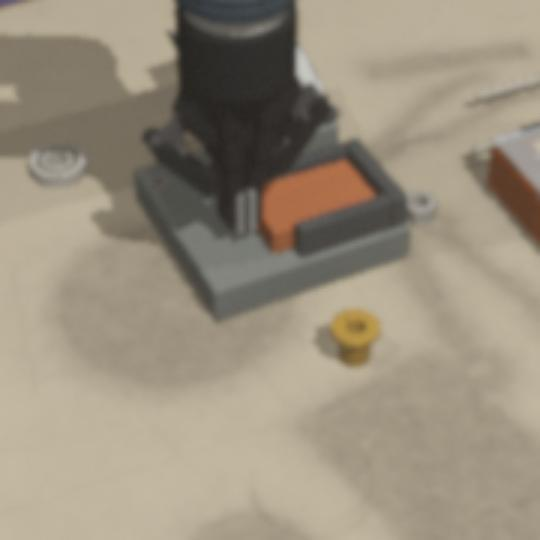

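The blank is nearly home, with a thin gap left at the stop around (375,190) in the crop. I'll creep on until the force jumps.

Call:
apply_moves(
  moves=[
    {"jaw":0,"offset":[0,1,0],"rot":[0,0,0]},
    {"jaw":0,"offset":[0,1,0],"rot":[0,0,0]},
    {"jaw":0,"offset":[0,1,0],"rot":[0,0,0]},
    {"jaw":0,"offset":[0,0,0],"rot":[0,0,0]},
    {"jaw":0,"offset":[0,0,0],"rot":[0,0,0]},
  ],
)

```text
time_s: 4.65
eef_pos: [0.5555, 0.0453, 0.0398]
eef_rot: [-0.001, 0.717, 0.697, -0.001]
wrist_force: [-7.1, 0.3, 9.5]
opening: 0.002
grasp_force: 5.2
```

Call:
apply_moves(
  moves=[
    {"jaw":0,"offset":[0,1,0],"rot":[0,0,0]},
    {"jaw":0,"offset":[0,1,0],"rot":[0,0,0]},
    {"jaw":0,"offset":[0,0,0],"rot":[0,0,0]},
    {"jaw":0,"offset":[0,0,0],"rot":[0,0,0]},
    {"jaw":0,"offset":[0,0,0],"rot":[0,0,0]},
  ],
)

```text
time_s: 5.28
eef_pos: [0.5564, 0.0453, 0.0397]
eef_rot: [-0.002, 0.717, 0.697, -0.002]
wrist_force: [-12.3, 1.0, 14.3]
opening: 0.002
grasp_force: 7.9
```

Call:
apply_moves(
  moves=[
    {"jaw":0,"offset":[0,1,0],"rot":[0,0,0]},
    {"jaw":0,"offset":[0,1,0],"rot":[0,0,0]},
    {"jaw":0,"offset":[0,0,0],"rot":[0,0,0]},
    {"jaw":0,"offset":[0,0,0],"rot":[0,0,0]},
    {"jaw":0,"offset":[0,0,0],"rot":[0,0,0]},
  ],
)

```text
time_s: 5.9
eef_pos: [0.5566, 0.0453, 0.0397]
eef_rot: [-0.003, 0.717, 0.697, -0.003]
wrist_force: [-18.4, -0.9, 19.7]
opening: 0.002
grasp_force: 12.3
```

Call:
apply_moves(
  moves=[
    {"jaw":0,"offset":[0,-8,0],"rot":[0,0,0]},
    {"jaw":0,"offset":[0,-12,-10],"rot":[0,0,0]},
    {"jaw":0,"offset":[0,0,-50],"rot":[0,0,0]},
    {"jaw":0,"offset":[0,0,-60],"rot":[0,0,0]},
    {"jaw":0,"offset":[0,0,-60],"rot":[0,0,0]},
  ],
)

```text
time_s: 6.52
eef_pos: [0.5403, 0.0456, 0.2212]
eef_rot: [0.0, 0.718, 0.697, 0.0]
wrist_force: [1.1, 0.2, -0.2]
opening: -0.004
grasp_force: 0.0
```

```bash
python3 bl.py; python3 -c "
from h import *
print(ctrl.get_obs()['eef_pos'])"
```

```text
scene 606 [609.  43.] [60. 82.] 87.5 x [569. 650.] z 0.0494
side 489 [609.  41.] [56. 82.] 87.8 x [568. 649.] z 0.0501
[0.54510897 0.04509452 0.22768086]
```

View pics/bl_scene.png

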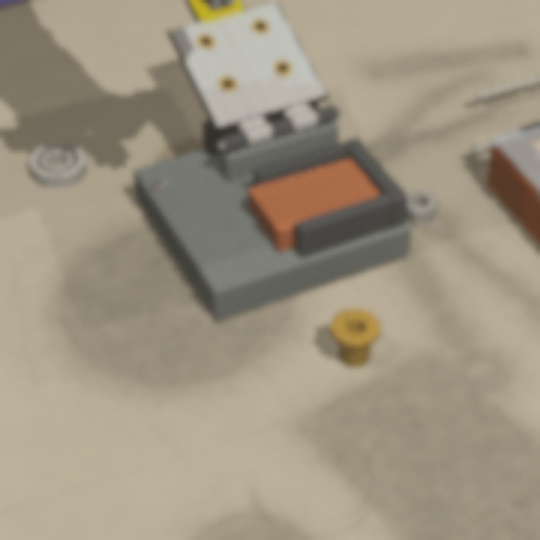

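Call:
apply_moves(
  moves=[
    {"jaw":0,"offset":[50,16,0],"rot":[0,0,0]},
    {"jaw":0,"offset":[60,16,0],"rot":[0,0,0]},
    {"jaw":0,"offset":[60,16,0],"rot":[0,0,0]},
    {"jaw":0,"offset":[60,16,0],"rot":[0,0,0]},
    {"jaw":0,"offset":[60,16,0],"rot":[0,0,0]},
  ],
)

```text
time_s: 7.25
eef_pos: [0.6294, 0.3352, 0.2186]
eef_rot: [0.0, 0.718, 0.696, 0.0]
wrist_force: [0.2, -1.3, -0.7]
opening: 0.0
grasp_force: 0.0
```

Call:
apply_moves(
  moves=[
    {"jaw":0,"offset":[0,0,0],"rot":[0,-9,0]},
    {"jaw":0,"offset":[0,0,0],"rot":[0,-9,0]},
    {"jaw":0,"offset":[0,0,0],"rot":[0,-9,0]},
    {"jaw":0,"offset":[0,0,0],"rot":[0,-9,0]},
    {"jaw":0,"offset":[0,0,0],"rot":[0,-9,0]},
  ],
)

```text
time_s: 7.88
eef_pos: [0.629, 0.3338, 0.2191]
eef_rot: [0.268, 0.662, 0.643, -0.276]
wrist_force: [0.2, 0.1, 0.1]
opening: 0.001
grasp_force: 0.0
```

The picture shows the blank flush against the stop at (380,190), at about (609,42) mm. The tool is now tilted 45°. Next I'll go under the tab.

Call:
apply_moves(
  moves=[
    {"jaw":0,"offset":[30,-5,0],"rot":[0,0,0]},
    {"jaw":0,"offset":[28,-5,20],"rot":[0,0,0]},
    {"jaw":0,"offset":[0,0,50],"rot":[0,0,0]},
    {"jaw":0,"offset":[0,0,50],"rot":[0,0,0]},
    {"jaw":0,"offset":[0,0,50],"rot":[0,0,0]},
  ],
)

```text
time_s: 8.5
eef_pos: [0.6156, 0.2523, 0.0554]
eef_rot: [0.266, 0.663, 0.644, -0.275]
wrist_force: [0.7, -0.2, -0.2]
opening: 0.0
grasp_force: 0.0
```

```bash
python3 - <<'E'
from h import *
print(ctrl.get_obs()['eef_pos'],ctrl.get_obs()['wrist_force'])
im,d,W=cloud("side")
cv2.imwrite("pics/u.png",cv2.resize(im[120:300,120:360],(800,600),interpolation=cv2.INTER_CUBIC)[...,::-1])
E
```

```text
[0.61557344 0.25234685 0.05542198] [ 0.71746847 -0.18305195 -0.23215229]
```

View pics/u.png

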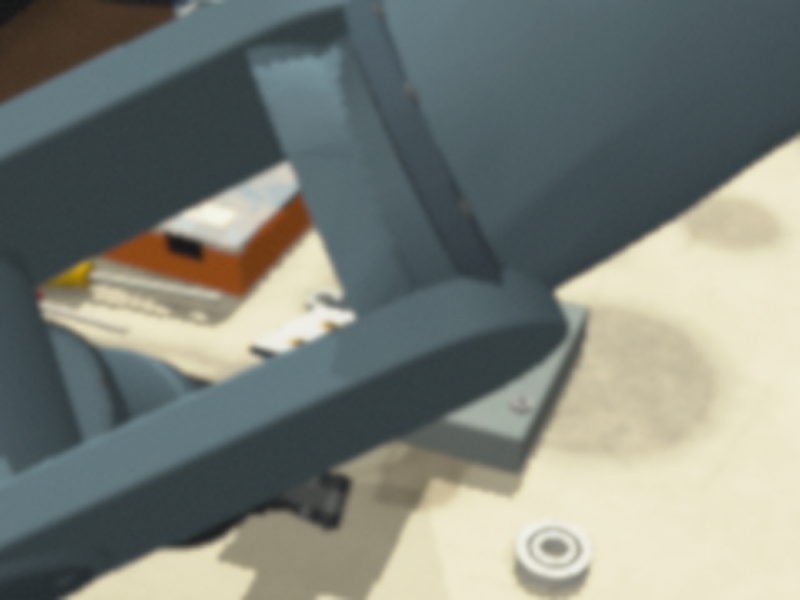

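The forearm hides the leaf in this view, with the finger tip at about (325,500) and the bearing clear. I'll check whether the arm would be in the leaf's sweep.

```bash
cat > sw.py <<'E'
from h import *
for c in("scene","side"):
    im,d,W=cloud(c); x,y,h=W[...,0],W[...,1],W[...,2]
    m=(d>0)&(x>.54)&(x<.70)&(y>-.05)&(y<.30)&(h>.11)&(h<.45)
    P=W[m]; print(c,len(P))
    if len(P):
        r=np.hypot(P[:,1]-.108,P[:,2]-.06); i=np.argsort(r)[:5]; print("nearest hinge",P[i][::2].round(3).tolist(),r[i][::2].round(3))
    mm=(d>0)&(x>.3)&(x<.8)&(y>-.1)&(y<.45)&(h>.11)&(h<.5); Q=W[mm]
    if len(Q): print("arm ext",np.percentile(Q,[1,50,99],axis=0).round(3).tolist())
    L=(x>.57)&(x<.665)&(np.hypot(y-.108,h-.06)<.128)&(np.hypot(y-.108,h-.06)>.03)&(h>.064)&(d>0)
    print("leaf n",L.sum(),np.percentile(np.arctan2(h[L]-.06,y[L]-.108),[10,50,90]).round(2) if L.sum() else "")
    cv2.imwrite(f"pics/sw_{c}.png",im[...,::-1])
E
python3 sw.py
```

```text
scene 233
nearest hinge [[0.609, 0.279, 0.111], [0.603, 0.282, 0.111], [0.608, 0.283, 0.111]] [0.178 0.181 0.182]
arm ext [[0.432, 0.291, 0.112], [0.597, 0.366, 0.24], [0.673, 0.447, 0.357]]
leaf n 1239 [0.37 0.4  0.46]
side 1
nearest hinge [[0.57, 0.293, 0.112]] [0.192]
arm ext [[0.305, 0.322, 0.221], [0.425, 0.409, 0.421], [0.612, 0.449, 0.498]]
leaf n 225 [0.37 0.42 0.48]
```

View pics/sw_scene.png

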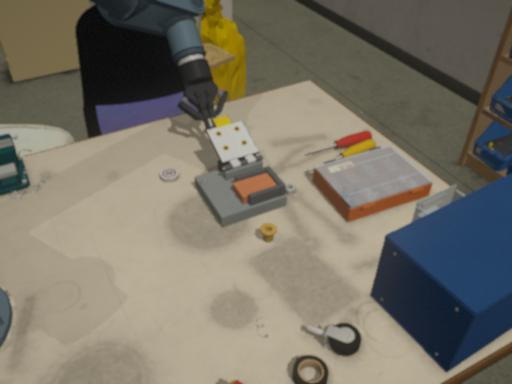

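The arm is clear of the leaf's sweep and the finger sits just under the tab at (215,120). I'll compute the arc waypoints in tool axes.

```bash
cat > arc.py <<'E'
import numpy as np
H=np.array([108,60.]);d=np.array([-.707,-.707]);n=np.array([-.707,.707])
def tcp(t):
    u=np.array([np.cos(t),np.sin(t)]);b=np.array([np.sin(t),-np.cos(t)])
    if t<np.pi/4: return H+130*u+4*b+22*d-11*n
    if t<2.35: return H+108*u+4*b-11*n
    return H+108*u+4*b-11*n*np.clip(1-(t-2.35)/.2,-1,1)
p=np.array([252.3,55.4])
for k,t in enumerate(np.r_[.34,np.linspace(.5,3.14,20)]):
    q=tcp(t); D=q-p; print(k,round(t,2),q.round(),"x",round(-D@n),"z",round(D@d)); p=q
E
python3 arc.py
```

```text
0 0.34 [224.  76.] x -35 z 5
1 0.5 [216.  95.] x -19 z -8
2 0.64 [207. 111.] x -18 z -4
3 0.78 [196. 125.] x -18 z -2
4 0.92 [185. 136.] x -15 z 0
5 1.06 [172. 144.] x -15 z 2
6 1.19 [159. 151.] x -14 z 4
7 1.33 [145. 156.] x -14 z 6
8 1.47 [130. 159.] x -13 z 8
9 1.61 [115. 160.] x -11 z 10
10 1.75 [100. 159.] x -10 z 11
11 1.89 [ 86. 156.] x -8 z 13
12 2.03 [ 72. 151.] x -6 z 14
13 2.17 [ 58. 144.] x -4 z 14
14 2.31 [ 46. 135.] x -2 z 15
15 2.45 [ 32. 128.] x -5 z 15
16 2.58 [ 17. 122.] x -6 z 15
17 2.72 [  4. 114.] x -4 z 14
18 2.86 [ -2. 101.] x 4 z 14
19 3.0 [-6. 87.] x 8 z 13
20 3.14 [-8. 72.] x 9 z 12
```

Call:
apply_moves(
  moves=[
    {"jaw":0,"offset":[-12,2,0],"rot":[0,0,0]},
    {"jaw":0,"offset":[-10,0,0],"rot":[0,0,0]},
    {"jaw":0,"offset":[-8,0,0],"rot":[0,0,0]},
    {"jaw":0,"offset":[0,0,0],"rot":[0,0,0]},
    {"jaw":0,"offset":[0,0,0],"rot":[0,0,0]},
  ],
)

```text
time_s: 9.28
eef_pos: [0.6176, 0.2332, 0.0794]
eef_rot: [0.267, 0.663, 0.644, -0.274]
wrist_force: [0.4, -0.1, -0.8]
opening: 0.002
grasp_force: 0.0
```

Call:
apply_moves(
  moves=[
    {"jaw":0,"offset":[-4,0,8],"rot":[0,0,0]},
    {"jaw":0,"offset":[-10,0,-4],"rot":[0,0,0]},
    {"jaw":0,"offset":[-10,0,-4],"rot":[0,0,0]},
    {"jaw":0,"offset":[-18,0,-4],"rot":[0,0,0]},
    {"jaw":0,"offset":[-18,0,-2],"rot":[0,0,0]},
  ],
)

```text
time_s: 9.9
eef_pos: [0.6167, 0.1943, 0.1275]
eef_rot: [0.267, 0.663, 0.643, -0.274]
wrist_force: [-0.8, 0.5, -2.8]
opening: 0.001
grasp_force: 0.9
```

```bash
python3 sw.py
```

```text
scene 3429
nearest hinge [[0.655, 0.147, 0.11], [0.648, 0.148, 0.111], [0.646, 0.149, 0.111]] [0.063 0.065 0.066]
arm ext [[0.505, 0.154, 0.112], [0.608, 0.268, 0.222], [0.666, 0.409, 0.336]]
leaf n 1570 [0.81 0.85 0.9 ]
side 656
nearest hinge [[0.574, 0.152, 0.11], [0.586, 0.161, 0.111], [0.574, 0.156, 0.115]] [0.067 0.073 0.074]
arm ext [[0.336, 0.266, 0.2], [0.493, 0.384, 0.429], [0.66, 0.448, 0.498]]
leaf n 156 [0.71 0.77 0.84]
```

The leaf is following as planned, at about 0.8 rad with roughly 3 N of force. I'll continue the arc.

Call:
apply_moves(
  moves=[
    {"jaw":0,"offset":[-15,0,0],"rot":[0,0,0]},
    {"jaw":0,"offset":[-15,0,2],"rot":[0,0,0]},
    {"jaw":0,"offset":[-14,0,4],"rot":[0,0,0]},
    {"jaw":0,"offset":[-14,0,6],"rot":[0,0,0]},
    {"jaw":0,"offset":[-13,0,8],"rot":[0,0,0]},
  ],
)

```text
time_s: 10.62
eef_pos: [0.6146, 0.1294, 0.1624]
eef_rot: [0.267, 0.663, 0.643, -0.275]
wrist_force: [-0.2, 1.1, -1.7]
opening: 0.0
grasp_force: 0.7
```

Call:
apply_moves(
  moves=[
    {"jaw":0,"offset":[-11,0,10],"rot":[0,0,0]},
    {"jaw":0,"offset":[-10,0,11],"rot":[0,0,0]},
    {"jaw":0,"offset":[-8,0,13],"rot":[0,0,0]},
    {"jaw":0,"offset":[-6,0,14],"rot":[0,0,0]},
    {"jaw":0,"offset":[-4,0,14],"rot":[0,0,0]},
  ],
)

```text
time_s: 11.25
eef_pos: [0.6125, 0.058, 0.1452]
eef_rot: [0.267, 0.663, 0.643, -0.275]
wrist_force: [0.7, 0.5, 1.2]
opening: -0.003
grasp_force: 0.5
```

```bash
python3 sw.py
```

```text
scene 6451
nearest hinge [[0.648, 0.07, 0.111], [0.604, 0.07, 0.111], [0.569, 0.073, 0.113]] [0.063 0.063 0.064]
arm ext [[0.463, 0.037, 0.119], [0.599, 0.152, 0.277], [0.661, 0.284, 0.38]]
leaf n 1127 [1.73 2.17 2.24]
side 7059
nearest hinge [[0.571, 0.082, 0.11], [0.587, 0.081, 0.111], [0.576, 0.082, 0.111]] [0.056 0.057 0.058]
arm ext [[0.362, 0.064, 0.121], [0.538, 0.285, 0.42], [0.658, 0.35, 0.498]]
leaf n 1474 [1.99 2.11 2.14]
```

Call:
apply_moves(
  moves=[
    {"jaw":0,"offset":[-2,0,15],"rot":[0,0,0]},
    {"jaw":0,"offset":[-5,0,15],"rot":[0,0,0]},
    {"jaw":0,"offset":[-6,0,15],"rot":[0,0,0]},
    {"jaw":0,"offset":[-4,0,14],"rot":[0,0,0]},
    {"jaw":0,"offset":[4,0,14],"rot":[0,0,0]},
  ],
)

```text
time_s: 11.98
eef_pos: [0.6109, -0.0028, 0.1032]
eef_rot: [0.267, 0.663, 0.643, -0.274]
wrist_force: [0.6, 0.3, 0.9]
opening: 0.001
grasp_force: 0.3
```

Call:
apply_moves(
  moves=[
    {"jaw":0,"offset":[8,0,13],"rot":[0,0,0]},
    {"jaw":0,"offset":[9,0,10],"rot":[0,0,0]},
    {"jaw":0,"offset":[0,0,0],"rot":[0,0,0]},
    {"jaw":0,"offset":[0,0,0],"rot":[0,0,0]},
    {"jaw":0,"offset":[0,0,0],"rot":[0,0,0]},
  ],
)

```text
time_s: 12.6
eef_pos: [0.611, -0.0056, 0.0756]
eef_rot: [0.267, 0.663, 0.644, -0.274]
wrist_force: [0.5, 0.5, 0.9]
opening: -0.001
grasp_force: 0.0
```

Call:
apply_moves(
  moves=[
    {"jaw":0,"offset":[2,0,2],"rot":[0,0,0]},
    {"jaw":0,"offset":[2,0,2],"rot":[0,0,0]},
    {"jaw":0,"offset":[2,0,2],"rot":[0,0,0]},
    {"jaw":0,"offset":[0,0,0],"rot":[0,0,0]},
    {"jaw":0,"offset":[0,0,0],"rot":[0,0,0]},
  ],
)

```text
time_s: 13.22
eef_pos: [0.611, -0.0059, 0.0694]
eef_rot: [0.268, 0.663, 0.643, -0.275]
wrist_force: [-5.7, 3.7, 14.4]
opening: 0.005
grasp_force: 7.1
```

Call:
apply_moves(
  moves=[
    {"jaw":0,"offset":[1,0,1],"rot":[0,0,0]},
    {"jaw":0,"offset":[1,0,1],"rot":[0,0,0]},
    {"jaw":0,"offset":[1,0,1],"rot":[0,0,0]},
    {"jaw":0,"offset":[0,0,0],"rot":[0,0,0]},
    {"jaw":0,"offset":[0,0,0],"rot":[0,0,0]},
  ],
)

```text
time_s: 13.85
eef_pos: [0.6113, -0.006, 0.0689]
eef_rot: [0.269, 0.663, 0.642, -0.276]
wrist_force: [-13.4, 8.9, 32.6]
opening: 0.001
grasp_force: 16.2
```

The leaf is pressed against its stop: 33 N with no further travel. I'll back off along the tool axis and check.

Call:
apply_moves(
  moves=[
    {"jaw":0,"offset":[-5,0,-5],"rot":[0,0,0]},
    {"jaw":0,"offset":[-10,0,-20],"rot":[0,0,0]},
    {"jaw":0,"offset":[-20,0,-40],"rot":[0,0,0]},
    {"jaw":0,"offset":[-20,0,-50],"rot":[0,0,0]},
    {"jaw":0,"offset":[0,0,-50],"rot":[0,0,0]},
  ],
)

```text
time_s: 14.48
eef_pos: [0.6134, 0.0722, 0.2212]
eef_rot: [0.267, 0.664, 0.643, -0.274]
wrist_force: [0.2, 0.3, 0.2]
opening: -0.002
grasp_force: 0.0
```

```bash
python3 - <<'E'
from h import *
print(ctrl.get_obs()['eef_pos'],ctrl.get_obs()['wrist_force'])
im,d,W=cloud("scene"); x,y,h=W[...,0],W[...,1],W[...,2]
m=(x>.58)&(x<.65)&(y>-.02)&(y<.09)&(h>.052)&(d>0)
for a,b in((-.02,.0),(0,.03),(.03,.06),(.06,.09)):
    k=m&(y>a)&(y<b); print(a,k.sum(),np.median(h[k]).round(4))
P=W[m]; P=P[P[:,2]<.075];A=np.c_[P[:,:2],np.ones(len(P))]; print("slope",np.linalg.lstsq(A,P[:,2],rcond=None)[0].round(4))
for t in("bearing","brass_bush","nut"):
    s,p,w=pts("scene",t,W,d); print(t,s,p,None if w is None else np.median(w,0).round(3))
cv2.imwrite("pics/f.png",cv2.resize(im[100:280,120:360],(800,600))[...,::-1])
E
```

```text
[0.61336068 0.0721905  0.22120219] [0.21362242 0.25881463 0.19585236]
-0.02 142 0.0634
0 369 0.0634
0.03 311 0.0634
0.06 566 0.0653
slope [0.0027 0.0094 0.0612]
bearing 0.51 [166.3, 177.1] [0.478 0.204 0.01 ]
brass_bush 0.72 [268.1, 230.0] [ 0.579 -0.067  0.027]
nut 0.48 [291.0, 187.3] [0.694 0.034 0.01 ]
```

View pics/f.png

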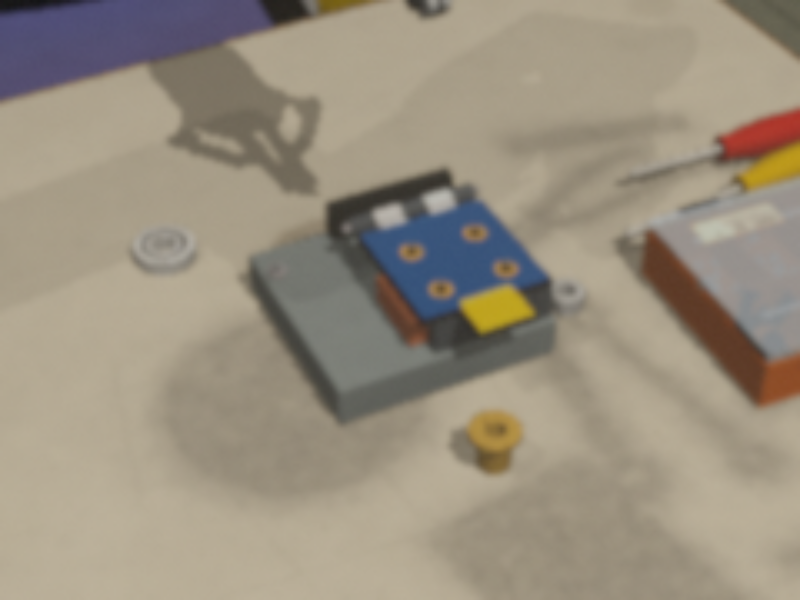

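The leaf lies flat, blue face up, at (455,265) with the tab at (497,310). The blank's end shows at (400,305), the bystanders haven't moved, and the tool is clear.

```bash
python3 -c "
from bench import ctrl
print(ctrl.hand_in())"
```

```text
the job is handed in; nothing more can be done
None
```

I pushed the blank home against the end stop and flipped the leaf flat over it. The last picture shows the bearing, bush and nut where they started. I handed the job in at about 14.5 s, but the hand-in returned no verdict.

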